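# Stand the purge-gas cylinder up in its bay and shut the keeper

### The job

The small gas cylinder lies on the table in front of its bay. Without picking it up off the table, slide it in until its foot butts against the bay's back plate, tip it up by the valve end with the foot braced there until it stands upright and close against the plate, then swing the bay's keeper arm fully shut across it and let go. Leave the bottle, the tray and the spare lens where they are.

Things in the scene. Friction and masses are not known exactly. Their poses are not given: they have to be found in the camera images.
- gas_cylinder: bare metal gas cylinder, about 0.6 kg, loose, lying at the start (it can roll). Body 54 mm in diameter, flat foot with black rim; the rounded shoulder ends 142 mm from the foot, then a plain steel valve neck of 24 mm diameter runs to the top end at 195 mm. Origin: centre of the foot face; x axis along the cylinder from foot to valve (straight up when it stands). Lying, its axis is 27 mm above the table.
- cylinder_valve (a point): the point on the cylinder's axis 170 mm from the foot, in the middle of the valve neck's graspable length; same axes as the cylinder. Pinched lightly here (about 25 N) across the neck, the cylinder turns between the finger pads by its own weight as this end is raised
- bay: grey steel bay fixed to the table. Origin on the table, mid-width of the back plate's flat face (plate 112 mm high); open toward its -x, where the cylinder lies foot first; z up. Cheeks 45 mm high guide the foot: inner faces at y = +-34 mm from x = 0 to -56 mm, then flared to x = -75 mm; no floor plate. Home, the cylinder's axis is at x = -27 mm, y = 0. A rest post for the keeper (93 mm high): x = -64, y = 50 mm.
- keeper (a joint): angle of the keeper, a 10 mm wide steel arm, 95 to 107 mm above the table, hinged about a vertical post at the bay's x = -64, y = -58 mm. 0 = fully shut: it points along the bay's +y, 5 mm in front of a cylinder that is home. Grows as it opens, counter-clockwise from above, to 2.6; starts well open. Light friction (0.04 N m) keeps it where it is left.
- keeper_handle (a point): centre of the keeper's upright black handle pin, 12 mm in diameter, 142 mm above the table, 120 mm from the hinge axis; the pin rises from the arm's top (107 mm) to 161 mm, with a 15 mm wide knob from 155 mm. Its y axis points from the hinge to the handle
- keeper_hinge (a point): point on the keeper's vertical hinge axis, 101 mm above the table
- oil_bottle: bystander: white bottle with an orange tip, 38 mm in diameter, 105 mm high, standing; origin at the centre of its underside
- tray: bystander: small black tray of brass inserts, 62 x 90 x 22 mm, behind the bay; origin at the centre of its underside
- lens: bystander: clear round spare lens, 120 mm in diameter, 14 mm high, behind the bay; origin at the centre of its underside
Things that resemble listed ones, but are neither listed nor needed, are in the scene too. Several things have the shape of the bay; the one meant has the colours described above.

How it is judged:
By the outcome, as a careful person would: the job done as asked, in the order asked, and still so for the second after the job is handed in, with the robot touching nothing.
It also fails if it takes over 72 s, if anything falls off the work surface, if the arm or the gripper's body presses on something with over 40 N, if the wrist force passes 120 N, or if a joint passes its speed limit or range.

### The arm

A 6-joint arm with a two-finger parallel gripper is mounted at the origin on a cart in front of the work surface, level with it; the furniture and walls round the work are solid. World frame = base frame: x ahead of the robot, y to its left, z up, the work surface at z = 0. Lengths are in mm, angles in rad, forces in N, time in s.
With the tool pointing down it reaches from about 350 to 875 mm from the base axis. Payload 4.2 kg.
Tool frame: the origin (TCP) lies midway between the tips of the shut fingers; the grasp point (between the pads) lies 19 mm behind it (arm.grip_depth is the distance from the TCP to the grasp point, in mm); z points along the fingers, x is the direction in which the jaws open and shut, and the axes are right-handed (so a half turn about z gives the same grasp; the last joint's range is limited). The gripper opens to 85 mm and grips with 20 to 120 N. Pads are 22 mm wide; open, the fingers measure 114 mm over their backs; the gripper's body (76 mm by 85 mm) begins 54 mm behind the grasp point. The pads swing forward as they close: fully open they stand 13 mm farther back than shut.
Start: joints at [1.556, 0.385, 0.008, 0, -1.194, -0.259], TCP at [168.963, 601.707, 231.312] pointing down, gripper open.
Joint ranges: [-3.14, 3.14], [-1.21, 2.06], [-1.07, 1.41], [-3.16, 2.05], [-2.99, -0.16], [-3.1, 3.1]. Speed limits (rad/s): [2.79, 2.79, 3.14, 3.14, 3.14, 3.14].

### API

Orientations are given as a unit quaternion [x, y, z, w].
In Python, from bench import arm, eyes, find_in, silhouettes gives the robot as it stands. The module is installed in compiled form; this text tells all that it offers.
- The arm moves only by the tool play_rows, never from a script. Its arguments are lists of equal length, an entry for each row: "offset": the shift along the world's x, y, z in mm, a list of three; "turn": the turn about the world's z in rad. In form: {"offset": [[x, y, z], ...], "turn": [turn, ...]}. A call has 1 to 12 rows; each row shifts and turns the pose as measured when the row begins; what a row does not reach is not made up. A row lasts 1/10 s, in which the tool goes at most 50 mm and 8.59 degrees, less where a joint would pass 70% of its speed; a pose out of reach is approached as far as the arm can. A call is refused whole if a number of a shift passes 50 or a number of a turn 0.15, either way. A call with a gripper value outside its range is refused whole. "grip" is the gripper's target within -1 to 1 (fully open at 1, half-way at 0, shut at -1), set as the call begins (left out, the last holds). The fingers move at their own pace and stop on an object; the grip force is fixed at half the most. Time passes only in rows, so rows that do not move let the fingers close. It gives the time, the measured TCP pose, the force and the opening at its end, in the units of the state.
- arm.read_state(): the state, without advancing time (a new reading comes with each control period).
- eyes.get_image(name): name is "scene" or "top" or "wrist"; returns (picture, depth): 480x640x3 uint8, red, green, blue; 480x640 float32, mm along the optical axis (not along the pixel's ray), 0 where there is no reading.
- eyes.camera_params(name): a dict with "camera_matrix" (3x3 intrinsics, pixels), "camera_from_world" (4x4, takes a point from world to camera coordinates). Camera axes: x right, y down, z forward; pixel columns grow to the right and rows downward; lengths in mm; the calibration is good to about 2 mm. A picture is of the moment at which its call begins: read the wrist's pose just before it. camera_params takes no time and is no camera call; for the wrist camera it gives the pose at the moment of the call.
- arm.job_done(): hands the job in, once; it reports no verdict.
Trained networks look in the newest picture that a camera, given by its name, has taken for a name from the list of things; names that differ only in an ending like _2 or _b are one class to them, and where a whole thing is asked for, a point or a joint stands for the part that bears it (a point fixed in the world has none). Each returns a list of dicts, best first, with "score" (0 to 1); they miss things now and then, are a little off and sometimes report something else, mostly with a low value. They report only what shows in the picture. A call takes as long as a camera call. They do not tell look-alikes from the thing itself.
- find_in(camera, query): "bbox" ([centre column, centre row, width, height] in pixels, round what is visible of it).
- silhouettes(camera, query): "mask" (480x640 bool, what is visible of it) and "bbox" ([centre column, centre row, width, height] in pixels, round what is visible of it).
The state is a dict: "clock": time; "joints": joint angles; "joint_vel": joint speeds; "joint_efforts": joint torques, N m; "position": TCP position; "ee_rot": TCP orientation; "contact_force": force on the tool from outside, world axes, zero at the start; "wrist_torque": the same for the moment, N m; "gripper_width": finger opening in mm.
Only numpy, scipy, OpenCV 4.12 (cv2) and the standard library are available. Lean on these libraries where they do the work, as an engineer would, in place of code of your own. Each camera call takes 0.05 s, during which the arm holds its last target. There are 200 camera calls.

## Working session

There is one attempt and no reset: what is moved stays moved. The work goes in short steps, Python scripts to look and compute and a tool call to move; the robot and the scene stay as the last step left them, time stands still between calls to the robot, and variables do not carry over. Pictures are saved under pics/ and viewed, on a budget of 10 in all, crops included, one or two more only if the job needs it, and the job is handed in when it is done.

Besides the shell and the picture viewer there is one more tool, called after "Call:" in YAML: its name, and indented under it one key for each argument. play_rows: Moves the arm, as the interface text tells. Its arguments: {"type":"object","properties":{"offset":{"type":"array","items":{"type":"array","items":{"type":"number"}}},"turn":{"type":"array","items":{"type":"number"}},"grip":{"type":"number"}},"required":["offset","turn"]}

```bash
mkdir -p pics; cat > h.py <<'E'
import numpy as np, cv2
from bench import arm, eyes, find_in, silhouettes
def cam(n):
    p=eyes.camera_params(n); return np.array(p["camera_matrix"]),np.array(p["camera_from_world"])
def cloud(n,depth):
    K,T=cam(n); v,u=np.mgrid[:480,:640]
    P=np.stack([(u-K[0,2])*depth/K[0,0],(v-K[1,2])*depth/K[1,1],depth],-1)
    W=(P-T[:3,3])@T[:3,:3]; W[depth<=0]=np.nan
    return W
def save(n,im): cv2.imwrite("pics/"+n+".png",im[:,:,::-1])
E
python3 - <<'E'
from h import *
s=arm.read_state(); print({k:np.round(v,3) for k,v in s.items()})
for n in("scene","top"):
    im,d=eyes.get_image(n); save(n+"0",im); W=cloud(n,d); np.save(n+"W.npy",W)
    for q in("gas_cylinder","cylinder_valve","bay","keeper","keeper_handle","oil_bottle","tray","lens"):
        for r in silhouettes(n,q)[:4]:
            P=W[r["mask"]]; P=P[~np.isnan(P[:,0])]
            if len(P): print(n,q,round(r["score"],2),np.round(r["bbox"]),np.round(np.median(P,0)),np.round(np.percentile(P,2,0)),np.round(np.percentile(P,98,0)))
E
```

```text
{'clock': np.float64(0.0), 'joints': array([ 1.556e+00,  3.860e-01,  7.000e-03, -1.000e-03, -1.194e+00,
       -2.590e-01]), 'joint_vel': array([-0.001, -0.   ,  0.   ,  0.001,  0.001, -0.002]), 'joint_efforts': array([ 1.0000e-03, -3.9228e+01,  1.8840e+01,  4.1860e+00, -5.0000e-03,
       -0.0000e+00]), 'position': array([168.811, 601.161, 230.216]), 'ee_rot': array([-0.604,  0.797, -0.001, -0.001]), 'contact_force': array([-0.834,  0.072, -0.15 ]), 'wrist_torque': array([ 0.001, -0.049,  0.016]), 'gripper_width': np.float64(85.459)}
scene gas_cylinder 0.62 [350. 247.  89.  45.] [544.  -8.  38.] [ 529. -113.   -2.] [574.  73.  51.]
scene cylinder_valve 0.67 [352. 249.  94.  46.] [544. -11.  38.] [ 529. -114.    8.] [572.  73.  51.]
scene cylinder_valve 0.57 [328. 179.  63.  28.] [650.  79. 103.] [599.  35.  93.] [684. 141. 157.]
scene bay 0.79 [232. 294.  86. 104.] [292. 109.  46.] [248.  41.  -0.] [392. 164. 138.]
scene bay 0.6 [350. 250.  91.  40.] [544. -11.  39.] [ 529. -113.   11.] [571.  72.  51.]
scene keeper 0.83 [327. 178.  62.  37.] [653.  78. 103.] [599.  35.  92.] [685. 
[... 895 characters left out ...]
3.] [319. 128.   9.] [249.  44.  -2.] [401. 183. 117.]
top keeper 0.76 [295. 301.  24.  55.] [337.  59. 108.] [273.  41.  -0.] [401.  77. 162.]
top keeper 0.51 [279. 175.  38.  42.] [651.  88. 107.] [603.  37.  -0.] [692. 140. 161.]
top keeper_handle 0.58 [294. 299.  18.  56.] [347.  61. 108.] [273.  43.  -1.] [405.  79. 162.]
top keeper_handle 0.54 [279. 177.  41.  44.] [651.  90. 108.] [603.  37.  -0.] [693. 143. 160.]
top oil_bottle 0.66 [394. 187.  19.  18.] [ 627. -201.   73.] [ 615. -219.   14.] [ 648. -187.   97.]
top tray 0.96 [208. 270.  28.  36.] [435. 283.   5.] [391. 246.  -4.] [477. 316.  25.]
top lens 0.73 [188. 217.  35.  38.] [578. 335.   3.] [528. 291.  -5.] [625. 381.  15.]
```

```bash
python3 - <<'E'
import cv2
a=cv2.imread("pics/scene0.png")[140:380,150:500];b=cv2.imread("pics/top0.png")[120:360,150:450]
a=cv2.resize(a,None,fx=1.6,fy=1.6) ;b=cv2.resize(b,None,fx=2.6,fy=2.6,interpolation=3)
cv2.imwrite("pics/a.png",a);cv2.imwrite("pics/b.png",b[:600])
E
```

```text
(no output)
```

View pics/scene0.png

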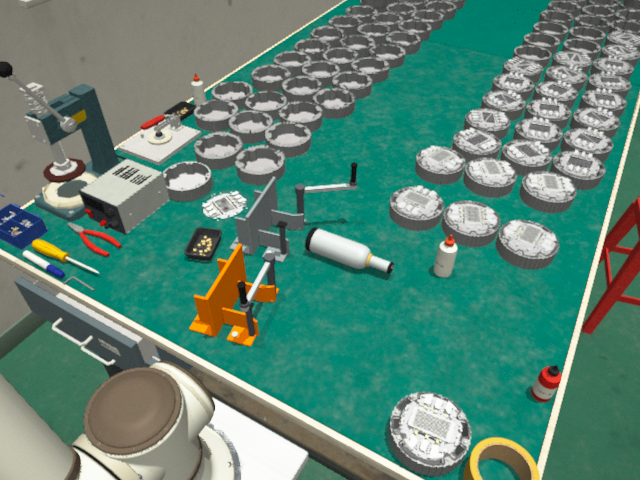

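View pics/b.png

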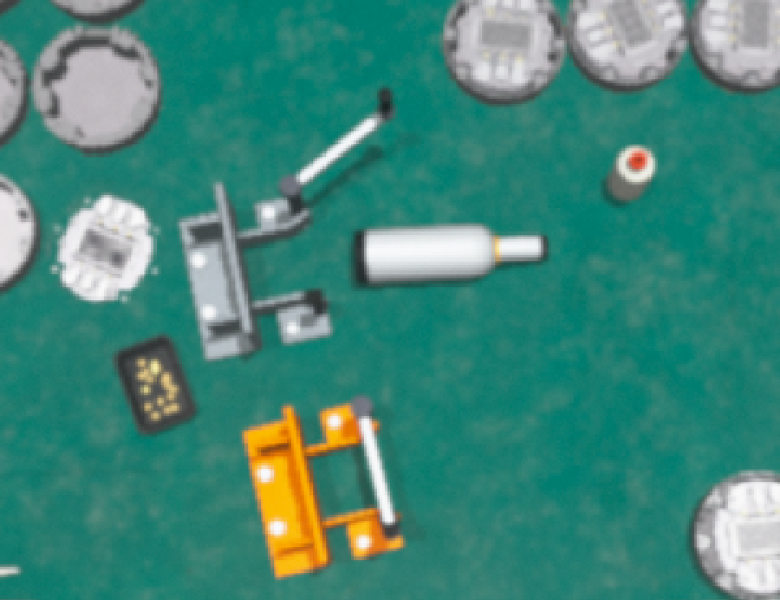

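The scene view shows the grey bay at about (265,225), with an orange decoy at (235,300). The cylinder's foot is at (312,243) and its valve at (390,268), and the grey keeper's handle is at (353,175). The top crop confirms this: the bay opens to the right (world −y), turned by roughly 10°.

```bash
python3 - <<'E'
from h import *
W=np.load("topW.npy"); P=W.reshape(-1,3); P=P[~np.isnan(P[:,0])]
def sel(x0,x1,y0,y1,z0,z1): 
    return P[(P[:,0]>x0)&(P[:,0]<x1)&(P[:,1]>y0)&(P[:,1]<y1)&(P[:,2]>z0)&(P[:,2]<z1)]
def ax(Q):
    c=Q[:,:2].mean(0); u=np.linalg.svd(Q[:,:2]-c)[2][0]; t=(Q[:,:2]-c)@u
    print(len(Q),c.round(1),u.round(3),c+u*t.min(),c+u*t.max(),Q[:,2].mean())
print("plate");ax(sel(450,690,120,260,100,120))
print("keeper");ax(sel(590,720,20,200,95,115)); print(sel(590,720,0,200,125,170).round(0)[::3])
print("cyl");ax(sel(510,600,-120,90,44,60)); ax(sel(510,600,-120,90,10,60))
print("cheeks");ax(sel(560,690,40,200,35,50));ax(sel(450,560,80,200,35,50))
print("post",sel(450,560,80,200,80,98).mean(0))
E
```

```text
plate
277 [560.4 174.4] [-0.95   0.313] [637.38064756 149.04261782] [475.95567813 202.28984862] 110.81264958045394
keeper
255 [642.3  96.2] [-0.579  0.815] [687.42080997  32.69170329] [576.91662708 188.17577964] 106.32622951823069
[[690.  42. 162.]
 [691.  47. 155.]
 [687.  40. 163.]
 [686.  47. 159.]
 [687.  40. 155.]
 [683.  47. 161.]
 [685.  40. 156.]
 [681.  45. 161.]
 [682.  37. 156.]
 [679.  40. 159.]
 [680.  43. 148.]
 [684.  35. 132.]
 [681.  40. 134.]
 [678.  40. 138.]]
cyl
757 [558.    8.9] [-0.029  1.   ] [ 561.54369944 -112.20804127] [555.98478713  76.43634108] 50.85384249855738
1253 [556.   -6.7] [-0.042  0.999] [ 560.67020981 -118.2193834 ] [552.06951074  87.66531241] 45.16169108374844
cheeks
141 [583.2 119.4] [0.091 0.996] [576.10568958  41.64746347] [590.6634957  200.16700734] 43.59130495462612
79 [510.7 156. ] [ 0.037 -0.999] [509.1046794  199.74390886] [512.64466139 105.35472734] 41.78680271608986
post [506.40367942 139.00402698  91.0180021 ]
```

Call:
play_rows:
  offset:
    - [25,-43,5]
    - [25,-43,5]
    - [25,-43,5]
    - [25,-43,5]
    - [25,-43,5]
    - [25,-43,5]
    - [25,-43,5]
    - [25,-43,5]
    - [25,-43,5]
    - [25,-43,5]
    - [25,-43,5]
    - [25,-43,5]
  turn: [-0.14,-0.14,-0.14,-0.14,-0.14,-0.14,-0.14,-0.14,-0.14,0,0,0]

```text
clock: 2.1
position: [464.7, 84.5, 292.0]
ee_rot: [0.002, 1.0, 0.002, 0.003]
contact_force: [1.6, 1.0, 0.5]
gripper_width: 85.5
```

```bash
python3 - <<'E'
from h import *
im,d=eyes.get_image("wrist"); K,T=cam("wrist"); W=cloud("wrist",d); np.save("w1.npy",W); save("w1",im)
print("cam pos",(-T[:3,:3].T@T[:3,3]).round(), "fwd",T[2,:3].round(2),K[0,0], np.nanmin(W.reshape(-1,3),0),np.nanmax(W.reshape(-1,3),0))
E
```

```text
cam pos [467.   7. 434.] fwd [ 0.01  0.29 -0.96] 351.4633188898639 [-656.48057243 -387.07471609 -814.72922215] [ 943.63144872 1205.42632283  391.46452168]
```

View pics/w1.png

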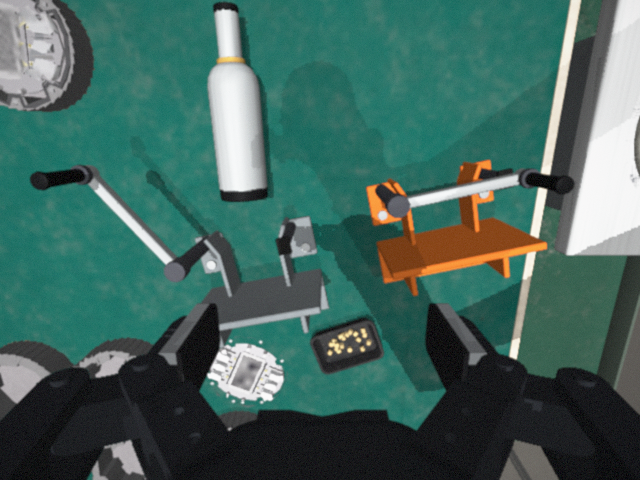

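The wrist view shows the whole cylinder (valve at (227,8), foot at (243,195)). It also shows the grey bay (plate face around (265,300)), the keeper hinge at (180,268) and the handle at (60,178).

```bash
python3 - <<'E'
from h import *
W=np.load("w1.npy")
def rg(u0,u1,v0,v1,z0,z1):
    Q=W[v0:v1,u0:u1].reshape(-1,3); Q=Q[~np.isnan(Q[:,0])]; return Q[(Q[:,2]>z0)&(Q[:,2]<z1)]
F=rg(225,325,270,330,50,108)
# restrict to front face: fit y = a+b x + c z robustly
y=F[:,1];A=np.c_[np.ones(len(F)),F[:,0]-560,F[:,2]];m=np.ones(len(F),bool)
for _ in range(8):
    c=np.linalg.lstsq(A[m],y[m],rcond=None)[0]; r=y-A@c; m=abs(r)<3
print("face",len(F),m.sum(),c.round(3)); print("x range",np.percentile(F[m][:,0],[1,99]))
T=rg(195,335,265,335,107,118); print("top edge",len(T),T.min(0).round(),T.max(0).round())
yaw=np.arctan(c[1]); ex=np.array([-np.sin(yaw),np.cos(yaw)]); ey=np.array([-np.cos(yaw),-np.sin(yaw)])
print("ex",ex,"ey",ey)
print("yposts z80-98",rg(270,320,215,262,80,100).mean(0), "cheekL",rg(205,245,235,290,30,46).mean(0),"cheekR",rg(278,300,235,290,30,46).mean(0))
for n,b in(("hinge",(160,200,235,285)),("handle",(25,100,160,195))):
    Q=rg(*b,95,175); print(n,Q.mean(0).round(1),Q.min(0).round(),Q.max(0).round())
C=rg(195,275,50,205,25,62); C=C[(C[:,0]<620)]
from scipy.optimize import least_squares
def f(p): # axis horizontal at z=27+p2: x = p0+p1*y
    x=(C[:,0]-p[0]-p[1]*C[:,1])/np.hypot(1,p[1]); return np.hypot(x,C[:,2]-27-p[2])-27
body=C[C[:,1]>-40]; C=body
s=least_squares(f,[556,-.04,0],loss="soft_l1"); print("cyl",s.x,np.abs(s.fun).mean(), "foot y",np.percentile(C[:,1],[1,99,99.8]))
N=rg(205,250,0,60,25,62); print("neck",N.mean(0),N.min(0),N.max(0))
E
```

```text
face 2225 2106 [1.85098e+02 1.83000e-01 3.00000e-03]
x range [474.13017923 582.20105106]
top edge 846 [473. 170. 107.] [579. 196. 114.]
ex [-0.17977399  0.98370794] ey [-0.98370794 -0.17977399]
yposts z80-98 [509.78023411 110.42442912  92.49258563] cheekL [593.01350879 145.42912013  40.16155478] cheekR [514.30300305 161.33280017  40.75971217]
hinge [617.6 124.  108.3] [605. 102.  96.] [633. 141. 115.]
handle [685.1  36.3 133.3] [677.  27.  95.] [696.  54. 163.]
cyl [ 5.63140813e+02 -2.43561095e-02 -2.33632899e-01] 0.536296809682984 foot y [-39.09114229  70.29351467  71.63547132]
neck [563.34843429 -97.51566055  36.65114429] [ 550.85242648 -122.80143676   25.6114269 ] [577.7603825  -70.9141767   42.35322867]
```

Call:
play_rows:
  offset:
    - [20,-37,-20]
    - [20,-37,-20]
    - [20,-37,-20]
    - [20,-37,-20]
    - [20,-36,-20]
    - [0,0,-40]
    - [0,0,0]
  turn: [0.024,0,0,0,0,0,0]

```text
clock: 2.85
position: [571.7, -113.1, 151.8]
ee_rot: [-0.004, 1.0, 0.002, 0.008]
contact_force: [-0.1, 0.4, -0.2]
gripper_width: 85.5
```

Call:
play_rows:
  offset:
    - [-6,14,-30]
    - [0,0,-35]
    - [0,0,-35]
    - [0,0,-25]
    - [0,0,0]
  turn: [0.016,0,0,0,0]

```text
clock: 3.35
position: [572.2, -97.0, 33.5]
ee_rot: [-0.016, 1.0, 0.001, 0.016]
contact_force: [-1.1, 0.3, 0.0]
gripper_width: 85.6
```

```bash
python3 - <<'E'
from h import *
s=arm.read_state(); print(s["position"],s["ee_rot"],s["contact_force"])
im,d=eyes.get_image("wrist"); W=cloud("wrist",d); save("w2",im)
E
```

```text
[572.24762971 -96.95847002  33.51039072] [-0.01607131  0.99973419  0.00106024  0.01649641] [-1.07659979  0.30511874  0.04281192]
```

View pics/w2.png

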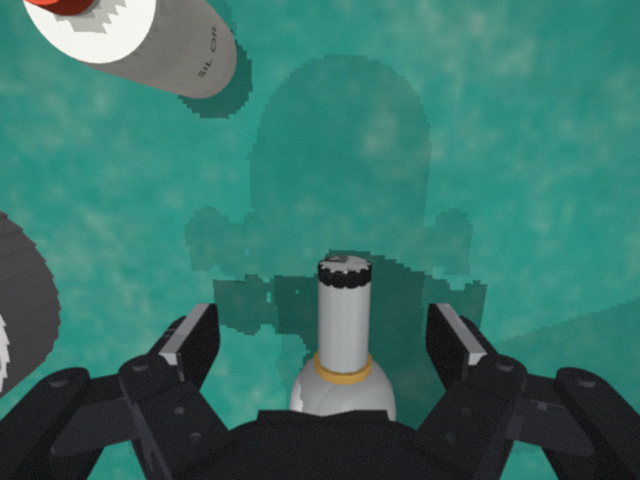

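Call:
play_rows:
  offset:
    - [-8,-1,-10]
    - [0,0,-9]
    - [0,0,-6]
    - [0,0,0]
  turn: [0,0,0,0]

```text
clock: 3.8
position: [569.9, -96.9, 15.8]
ee_rot: [-0.018, 1.0, 0.001, 0.025]
contact_force: [-0.4, -0.0, 0.8]
gripper_width: 85.7
```

Call:
play_rows:
  offset:
    - [-8,0,-14]
  turn: [0]

```text
clock: 3.9
position: [564.9, -96.8, 3.9]
ee_rot: [-0.018, 0.999, 0.001, 0.028]
contact_force: [0.8, -0.4, 0.1]
gripper_width: 85.3
```

Call:
play_rows:
  offset:
    - [0,0,0]
  turn: [0]

```text
clock: 4.0
position: [562.8, -97.0, 2.6]
ee_rot: [-0.018, 1.0, 0.001, 0.026]
contact_force: [-0.5, 0.2, -0.7]
gripper_width: 85.5
```

Call:
play_rows:
  offset:
    - [2,0,3]
    - [0,0,0]
    - [0,0,0]
    - [0,0,0]
    - [0,0,0]
  turn: [0,0,0,0,0]
  grip: -0.55

```text
clock: 4.5
position: [567.8, -97.1, 8.8]
ee_rot: [-0.019, 0.999, 0.001, 0.028]
contact_force: [-1.4, 0.9, -0.1]
gripper_width: 22.4
```

Call:
play_rows:
  offset:
    - [7,4,0]
    - [7,4,0]
    - [7,4,0]
    - [6,4,0]
  turn: [0.04,0.04,0.04,0.04]

```text
clock: 4.9
position: [590.9, -84.3, 8.8]
ee_rot: [-0.102, 0.995, 0.001, 0.023]
contact_force: [-1.4, -3.8, 1.5]
gripper_width: 22.1
```

```bash
python3 - <<'E'
from h import *
s=arm.read_state(); print(s["position"],s["ee_rot"],s["contact_force"],s["gripper_width"],s["joints"])
im,d=eyes.get_image("scene"); save("s3",im[150:330,180:460].repeat(2,0).repeat(2,1)); W=cloud("scene",d)
E
```

```text
[590.87037805 -84.31201764   8.78842206] [-0.10170427  0.99454623  0.00135631  0.02306934] [-1.38761624 -3.84669189  1.4823408 ] 22.147074287251407 [ 0.12854026  0.56293408 -0.34281592 -0.00255579 -0.61884917  0.07732276]
```

View pics/s3.png

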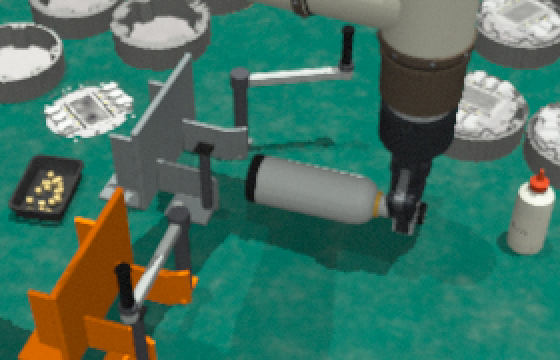

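Call:
play_rows:
  offset:
    - [4,3,0]
    - [4,3,0]
    - [-2,12,0]
    - [0,0,0]
  turn: [-0.01,-0.01,0,0]

```text
clock: 5.35
position: [593.7, -68.2, 8.8]
ee_rot: [-0.091, 0.996, 0.0, 0.019]
contact_force: [-1.8, 4.3, -0.1]
gripper_width: 22.5
```

```bash
cat > bay.py <<'E'
from h import *
ex=np.array([-.1798,.9837]);ey=np.array([-.9837,-.1798]);O=np.array([548.3,182.9])
def tob(P): d=np.asarray(P)[...,:2]-O; return np.stack([d@ex,d@ey],-1)
E
python3 - <<'E'
from bay import *
s=arm.read_state(); print(s["position"],s["ee_rot"],s["contact_force"],tob(s["position"]))
im,d=eyes.get_image("top"); W=cloud("top",d); r=silhouettes("top","gas_cylinder")
# body points by geometry
P=W.reshape(-1,3);P=P[~np.isnan(P[:,0])];b=tob(P)
m=(b[:,0]>-130)&(b[:,0]<-70)&(abs(b[:,1])<45)&(P[:,2]>30)&(P[:,2]<65)
for lo,hi in((-75,-60),(-90,-75),(-105,-90),(-120,-105),(-130,-120)):
    q=(b[:,0]>lo)&(b[:,0]<hi)&(abs(b[:,1])<40)&(P[:,2]>35)&(P[:,2]<65)
    if q.sum(): print(lo,q.sum(),b[q,1].mean().round(1),b[q,1].min().round(),b[q,1].max().round(),P[q,2].max().round())
q=(abs(b[:,1])<20)&(P[:,2]>40)&(P[:,2]<65)&(b[:,0]>-180);print("foot x",np.percentile(b[q,0],[50,98,100]))
E
```

```text
[593.71533853 -68.24567927   8.76966978] [-9.09847133e-02  9.95677264e-01  8.84816569e-05  1.86697393e-02] [-1.82485035  4.28505725 -0.12494794] [-255.21768256    0.48092462]
foot x [-156.93708838  458.74524473  494.56424931]
```

Call:
play_rows:
  offset:
    - [-4,20,0]
    - [-4,20,0]
    - [-4,18,0]
    - [0,0,0]
  turn: [0,0,0,0]

```text
clock: 5.85
position: [582.9, -12.0, 8.8]
ee_rot: [-0.089, 0.996, -0.001, 0.02]
contact_force: [-1.4, 3.0, 0.5]
gripper_width: 22.4
```

```bash
python3 - <<'E'
from bay import *
s=arm.read_state(); print(s["position"],s["ee_rot"],s["contact_force"],tob(s["position"]))
im,d=eyes.get_image("scene"); save("s4",im[150:330,180:460].repeat(2,0).repeat(2,1))
E
```

```text
[582.85476195 -11.99779922   8.78935395] [-8.91856459e-02  9.95817602e-01 -7.44186264e-04  1.98159349e-02] [-1.36680398  2.99341018  0.48238115] [-197.93391129    1.05110497]
```

View pics/s4.png

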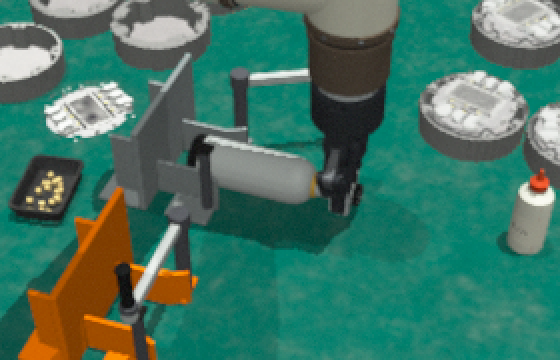

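The foot is entering between the cheeks, with its rim around (200,150), and about 28 mm remain. I'll slide it in gently until it makes contact.

Call:
play_rows:
  offset:
    - [-1,9,0]
    - [-1,8,0]
    - [-1,4,0]
  turn: [0,0,0]

```text
clock: 6.2
position: [580.4, 6.2, 8.9]
ee_rot: [-0.088, 0.996, -0.002, 0.02]
contact_force: [0.1, -3.6, 0.6]
gripper_width: 22.5
```

Call:
play_rows:
  offset:
    - [-1,4,0]
    - [-1,4,0]
  turn: [0,0]

```text
clock: 6.4
position: [578.5, 13.9, 8.9]
ee_rot: [-0.087, 0.996, -0.002, 0.02]
contact_force: [0.5, -4.5, -0.6]
gripper_width: 22.4
```

Call:
play_rows:
  offset:
    - [-1,3,0]
    - [-1,3,0]
  turn: [0,0]

```text
clock: 6.6
position: [577.3, 17.1, 9.1]
ee_rot: [-0.087, 0.996, -0.004, 0.02]
contact_force: [10.2, -32.5, -3.1]
gripper_width: 22.0
```

Call:
play_rows:
  offset:
    - [-1,3,0]
    - [-1,3,0]
  turn: [0,0]

```text
clock: 6.8
position: [576.7, 16.6, 9.3]
ee_rot: [-0.086, 0.996, -0.007, 0.02]
contact_force: [7.1, -18.0, -3.3]
gripper_width: 22.1
```

Call:
play_rows:
  offset:
    - [0,0,0]
    - [0,0,0]
  turn: [0,0]
  grip: -0.5

```text
clock: 7.0
position: [576.8, 16.0, 9.0]
ee_rot: [-0.085, 0.996, -0.007, 0.02]
contact_force: [1.5, -1.5, -1.4]
gripper_width: 22.0
```

Call:
play_rows:
  offset:
    - [0,1,10]
    - [0,1,10]
  turn: [0,0]

```text
clock: 7.2
position: [574.3, 15.3, 27.1]
ee_rot: [-0.084, 0.996, -0.009, 0.016]
contact_force: [1.2, -5.5, -5.7]
gripper_width: 22.2
```

```bash
python3 - <<'E'
from bay import *
s=arm.read_state(); print(s["position"],s["ee_rot"],s["contact_force"],s["wrist_torque"],s["gripper_width"],tob(s["position"]))
im,d=eyes.get_image("scene"); save("s5",im[180:300,220:400].repeat(3,0).repeat(3,1))
E
```

```text
[574.28813274  15.3120045   27.12607567] [-0.08438801  0.99626809 -0.00887988  0.0158018 ] [ 1.21349616 -5.45511956 -5.69766667] [-1.87832309 -0.3233725  -0.12405474] 22.192169353023246 [-169.52897744    4.56779542]
```

View pics/s5.png

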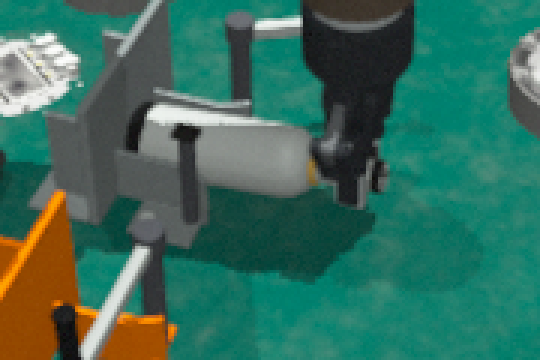

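Call:
play_rows:
  offset:
    - [2,0,-10]
    - [1,0,-10]
    - [0,0,0]
  turn: [0,0,0]

```text
clock: 7.55
position: [577.5, 15.6, 9.0]
ee_rot: [-0.086, 0.996, -0.009, 0.016]
contact_force: [-0.6, -3.9, 0.8]
gripper_width: 22.2
```

Call:
play_rows:
  offset:
    - [0,0,0]
    - [0,0,0]
  turn: [0,0]
  grip: -0.475

```text
clock: 7.75
position: [577.5, 15.6, 8.9]
ee_rot: [-0.086, 0.996, -0.01, 0.016]
contact_force: [-1.0, -6.0, 4.0]
gripper_width: 22.5
```

Call:
play_rows:
  offset:
    - [0,0,0]
    - [0,0,0]
  turn: [0,0]
  grip: -0.46

```text
clock: 7.95
position: [577.5, 15.6, 8.8]
ee_rot: [-0.086, 0.996, -0.01, 0.016]
contact_force: [0.1, -4.9, 2.7]
gripper_width: 23.0
```

Call:
play_rows:
  offset:
    - [0,0,0]
    - [0,1,10]
    - [0,1,10]
    - [0,0,0]
  turn: [0,0,0,0]
  grip: -0.485

```text
clock: 8.35
position: [575.7, 16.3, 27.6]
ee_rot: [-0.086, 0.996, -0.011, 0.013]
contact_force: [0.5, -2.9, -4.2]
gripper_width: 22.9
```

```bash
cat > cyl.py <<'E'
from bay import *
import sys
s=arm.read_state(); print(s["position"].round(1),s["ee_rot"].round(3),s["contact_force"].round(1),s["wrist_torque"].round(2),s["gripper_width"],tob(s["position"]).round(1))
im,d=eyes.get_image("scene"); save(sys.argv[1],im[150:300,220:400].repeat(3,0).repeat(3,1)); W=cloud("scene",d)
P=W.reshape(-1,3);P=P[~np.isnan(P[:,0])];b=tob(P)
x0=float(sys.argv[2]) if len(sys.argv)>2 else -145
q=(b[:,1]>-30)&(b[:,1]<30)&(b[:,0]<-5)&(b[:,0]>x0)&(P[:,2]>3)
# top generatrix: max z per x-bin ; side camera sees the +y/-x side
for lo in range(int(x0),-5,15):
    k=q&(b[:,0]>=lo)&(b[:,0]<lo+15)
    if k.sum()>3: print(lo+7,k.sum(),"zmax %.0f"%P[k,2].max(),"zmin %.0f"%P[k,2].min())
E
python3 cyl.py s6
```

```text
[575.7  16.3  27.6] [-0.086  0.996 -0.011  0.013] [ 0.5 -2.9 -4.2] [-0.86 -0.37 -0.15] 22.859298913575408 [-168.8    3. ]
-138 159 zmax 384 zmin 24
-123 218 zmax 378 zmin 14
-108 169 zmax 362 zmin 16
-93 156 zmax 361 zmin 15
-78 152 zmax 360 zmin 12
-63 149 zmax 361 zmin 11
-48 104 zmax 364 zmin 26
-33 105 zmax 360 zmin 30
-18 125 zmax 55 zmin 29
-3 38 zmax 53 zmin 28
```

```bash
sed -i 's/(P\[:,2\]>3)/(P[:,2]>3)\&(P[:,2]<x1)/; s/^x0=/x1=float(sys.argv[3]) if len(sys.argv)>3 else 100\nx0=/' cyl.py; python3 cyl.py s6 -120
```

```text
[575.4  16.3  27.1] [-0.086  0.996 -0.011  0.013] [ 2.  -4.5 -3.4] [-1.54 -0.53 -0.21] 22.61671236613149 [-168.7    3.3]
-113 123 zmax 64 zmin 19
-98 117 zmax 64 zmin 17
-83 122 zmax 62 zmin 13
-68 114 zmax 61 zmin 13
-53 95 zmax 58 zmin 13
-38 65 zmax 57 zmin 32
-23 121 zmax 54 zmin 30
-8 83 zmax 54 zmin 29
```

View pics/s6.png

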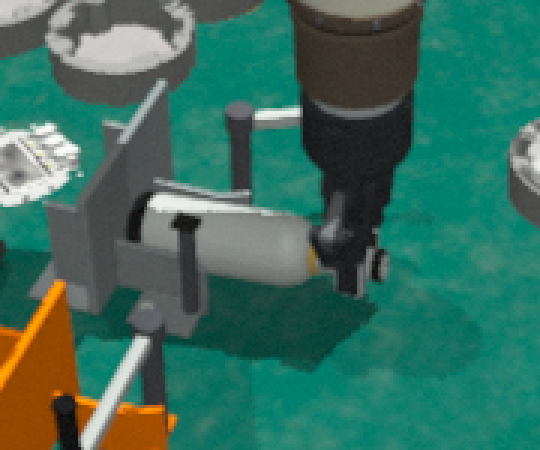

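Call:
play_rows:
  offset:
    - [2,0,13]
    - [1,0,13]
    - [1,3,13]
    - [0,3,13]
    - [0,4,12]
  turn: [0,0,0,0,0]

```text
clock: 8.95
position: [573.3, 28.0, 86.5]
ee_rot: [-0.086, 0.996, -0.011, 0.005]
contact_force: [0.3, -0.8, -6.0]
gripper_width: 22.9
```

```bash
python3 cyl.py s7 -120 130
```

```text
[573.3  28.   86.5] [-0.086  0.996 -0.011  0.005] [ 0.3 -0.8 -6. ] [-0.23 -0.09  0.05] 22.924763699606938 [-156.8    3.3]
-113 144 zmax 104 zmin 53
-98 119 zmax 103 zmin 45
-83 114 zmax 95 zmin 37
-68 119 zmax 87 zmin 30
-53 86 zmax 79 zmin 20
-38 62 zmax 72 zmin 30
-23 99 zmax 64 zmin 31
-8 68 zmax 57 zmin 29
```

Call:
play_rows:
  offset:
    - [1,5,10]
    - [0,6,10]
    - [0,6,10]
    - [-1,9,7]
    - [-1,10,7]
  turn: [0,0,0,0,0]

```text
clock: 9.5
position: [571.1, 67.6, 133.5]
ee_rot: [-0.086, 0.996, -0.01, 0.004]
contact_force: [0.8, -1.2, -3.4]
gripper_width: 22.9
```

```bash
python3 cyl.py s8 -120 160
```

```text
[571.1  67.6 133.5] [-0.086  0.996 -0.01   0.004] [ 0.8 -1.2 -3.4] [-0.66 -0.12 -0.04] 22.908108930819356 [-117.5   -1.7]
-113 133 zmax 160 zmin 90
-98 180 zmax 137 zmin 74
-83 211 zmax 134 zmin 54
-68 196 zmax 128 zmin 38
-53 155 zmax 112 zmin 5
-38 89 zmax 94 zmin 14
-23 110 zmax 76 zmin 24
-8 50 zmax 55 zmin 24
```

View pics/s8.png

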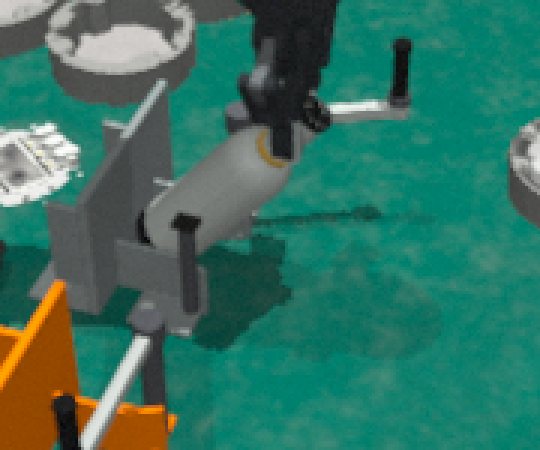

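Call:
play_rows:
  offset:
    - [-2,10,6]
    - [-2,12,4]
    - [-2,12,3]
    - [-3,12,2]
    - [0,0,0]
  turn: [0,0,0,0,0]

```text
clock: 10.05
position: [561.9, 118.6, 152.4]
ee_rot: [-0.088, 0.996, -0.011, 0.005]
contact_force: [-0.9, -1.5, -3.4]
gripper_width: 22.9
```

```bash
python3 cyl.py s9 -100 170
```

```text
[561.9 118.6 152.4] [-0.088  0.996 -0.011  0.005] [-0.9 -1.5 -3.4] [-0.68  0.01 -0.01] 22.899354581228646 [-65.7  -1.9]
-78 250 zmax 170 zmin 78
-63 298 zmax 170 zmin 20
-48 281 zmax 169 zmin 3
-33 182 zmax 138 zmin 27
-18 106 zmax 102 zmin 26
-3 16 zmax 58 zmin 22
```

Call:
play_rows:
  offset:
    - [-3,11,0]
    - [-2,11,0]
    - [-2,8,0]
    - [0,0,0]
  turn: [0,0,0,0]

```text
clock: 10.5
position: [555.7, 149.2, 153.3]
ee_rot: [-0.088, 0.996, -0.011, 0.006]
contact_force: [0.4, -2.6, -0.0]
gripper_width: 23.0
```

Call:
play_rows:
  offset:
    - [0,3,0]
    - [0,2,0]
  turn: [0,0]

```text
clock: 10.7
position: [555.4, 154.2, 153.1]
ee_rot: [-0.088, 0.996, -0.012, 0.006]
contact_force: [-0.2, -2.7, -0.5]
gripper_width: 22.5
```

```bash
python3 cyl.py s10 -70 180
```

```text
[555.4 154.2 153.1] [-0.088  0.996 -0.012  0.006] [-0.2 -2.7 -0.5] [-1.24  0.01  0.01] 22.539829149342328 [-29.5  -1.8]
-63 84 zmax 132 zmin 3
-48 552 zmax 180 zmin 3
-33 364 zmax 180 zmin 24
-18 239 zmax 179 zmin 25
-3 34 zmax 130 zmin 23
```

Call:
play_rows:
  offset:
    - [-1,3,0]
    - [0,2,0]
  turn: [0,0]

```text
clock: 10.95
position: [554.3, 159.1, 152.6]
ee_rot: [-0.087, 0.996, -0.012, 0.005]
contact_force: [0.6, -3.5, -1.8]
gripper_width: 22.8
```

Call:
play_rows:
  offset:
    - [0,2,0]
    - [0,2,0]
  turn: [0,0]

```text
clock: 11.15
position: [554.0, 163.1, 152.1]
ee_rot: [-0.087, 0.996, -0.012, 0.005]
contact_force: [0.9, -3.8, -3.4]
gripper_width: 22.9
```

```bash
python3 - <<'E'
from bay import *
from scipy.optimize import least_squares
im,d=eyes.get_image("scene"); save("s11",im[130:280,220:400].repeat(3,0).repeat(3,1)); W=cloud("scene",d)
P=W.reshape(-1,3);P=P[~np.isnan(P[:,0])];b=tob(P)
q=(abs(b[:,1])<26)&(b[:,0]<-15)&(b[:,0]>-75)&(P[:,2]>50)&(P[:,2]<125)
Q=np.c_[b[q],P[q,2]]
def f(p):
    cx=p[0]+p[1]*(Q[:,2]-85);cy=p[2]+p[3]*(Q[:,2]-85); return np.hypot(Q[:,0]-cx,Q[:,1]-cy)-27
s=least_squares(f,[-27,0,0,0],loss="soft_l1",f_scale=1.5); print(q.sum(),s.x.round(3),np.abs(s.fun).mean())
pl=(abs(b[:,1])>36)&(abs(b[:,1])<52)&(abs(b[:,0])<8)&(P[:,2]>60)&(P[:,2]<108); print("plate x",np.median(b[pl,0]),pl.sum())
E
```

```text
408 [-2.5022e+01 -5.4000e-02 -1.3080e+00 -1.0000e-03] 1.0597593405009968
plate x 6.834073173559336 50
```

View pics/s11.png

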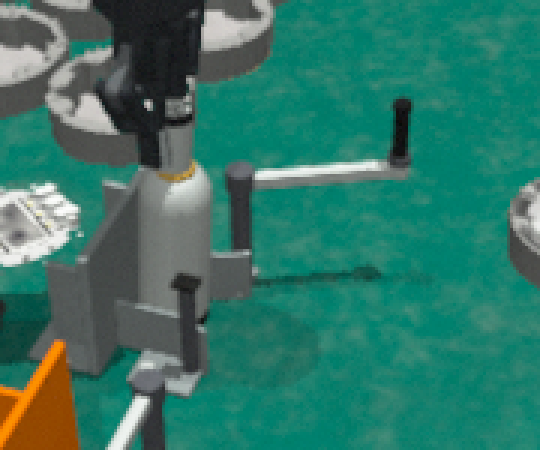

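Call:
play_rows:
  offset:
    - [-1,3,0]
    - [0,2,0]
  turn: [0,0]

```text
clock: 11.4
position: [552.6, 168.7, 151.3]
ee_rot: [-0.087, 0.996, -0.012, 0.004]
contact_force: [0.1, -2.5, -3.9]
gripper_width: 22.5
```

Call:
play_rows:
  offset:
    - [-1,2,0]
    - [0,2,0]
  turn: [0,0]

```text
clock: 11.6
position: [551.4, 173.1, 150.7]
ee_rot: [-0.087, 0.996, -0.012, 0.004]
contact_force: [0.1, -1.4, -5.1]
gripper_width: 22.6
```

```bash
cat > ax.py <<'E'
from bay import *
import sys
from scipy.optimize import least_squares
for n in ("scene","top"):
    im,d=eyes.get_image(n); W=cloud(n,d)
    if n=="scene": save(sys.argv[1],im[130:280,220:400].repeat(3,0).repeat(3,1))
    P=W.reshape(-1,3);P=P[~np.isnan(P[:,0])];b=tob(P)
    q=(abs(b[:,1])<24)&(b[:,0]<-8)&(b[:,0]>-75)&(P[:,2]>50)&(P[:,2]<122); Q=np.c_[b[q],P[q,2]]
    def f(p):
        cx=p[0]+p[1]*(Q[:,2]-85);cy=p[2]+p[3]*(Q[:,2]-85); return np.hypot(Q[:,0]-cx,Q[:,1]-cy)-27
    if q.sum()>30: s=least_squares(f,[-27,0,0,0],loss="soft_l1",f_scale=1.5); print(n,q.sum(),s.x.round(3),np.abs(s.fun).mean())
    t=(P[:,2]>106)&(P[:,2]<117)&(b[:,0]>-12)&(b[:,0]<20)&(abs(b[:,1])<70)&(abs(b[:,1])>30)
    print(n,"plate top",t.sum(), b[t].min(0) if t.any() else 0, b[t].max(0) if t.any() else 0)
E
python3 ax.py s12
```

```text
scene 288 [-1.9876e+01 -1.0000e-03 -3.0900e-01  8.0000e-03] 1.0027672824342744
scene plate top 44 [ 5.87647063 32.35728604] [13.90482709 68.71687861]
top 74 [-2.1443e+01  2.0000e-03 -2.6920e+00 -2.0000e-03] 0.5554886039504323
top plate top 43 [ 5.02430981 37.72188518] [13.14850324 69.50609332]
```

View pics/s12.png

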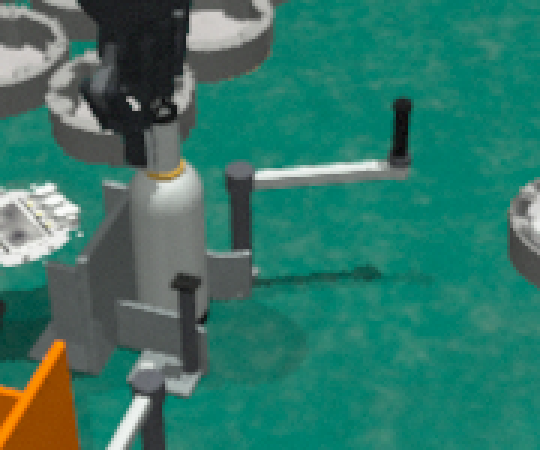

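Call:
play_rows:
  offset:
    - [0,0,-2]
    - [0,0,-1]
  turn: [0,0]

```text
clock: 11.9
position: [552.2, 173.7, 150.4]
ee_rot: [-0.087, 0.996, -0.012, 0.005]
contact_force: [-1.1, -3.3, 0.7]
gripper_width: 22.9
```

Call:
play_rows:
  offset:
    - [0,0,0]
    - [0,0,0]
    - [0,0,0]
  turn: [0,0,0]
  grip: 0.1

```text
clock: 12.2
position: [554.4, 176.4, 152.4]
ee_rot: [-0.088, 0.996, -0.009, 0.009]
contact_force: [1.1, 0.7, -0.8]
gripper_width: 46.8
```

```bash
python3 ax.py s13
```

```text
scene 317 [-1.9928e+01 -3.0000e-03 -1.4490e+00 -9.0000e-03] 1.064756144103639
scene plate top 46 [ 6.06018998 30.5834663 ] [14.18283506 68.22500733]
top 89 [-2.1359e+01 -0.0000e+00 -3.3210e+00 -1.2000e-02] 0.5245542730833902
top plate top 42 [ 5.06955873 35.48781587] [13.18304145 69.87528456]
```

Call:
play_rows:
  offset:
    - [-1,-1,30]
    - [-1,-1,30]
    - [0,0,25]
    - [26,-28,0]
    - [26,-28,0]
    - [26,-28,0]
    - [26,-28,0]
    - [22,-26,0]
    - [0,0,0]
  turn: [0,0,0,0.09,0.09,0.09,0.09,0.08,0]

```text
clock: 13.2
position: [682.9, 33.1, 241.5]
ee_rot: [-0.314, 0.949, -0.006, 0.014]
contact_force: [-0.0, 1.1, -0.8]
gripper_width: 46.9
```

```bash
python3 ax.py s14; python3 - <<'E'
from bay import *
s=arm.read_state(); print(s["position"].round(1),s["ee_rot"].round(3),s["joints"].round(2))
im,d=eyes.get_image("wrist"); W=cloud("wrist",d); save("w5",im); r=silhouettes("wrist","keeper_handle")
for n in("top","scene","wrist"):
    im,d=eyes.get_image(n);W=cloud(n,d);P=W.reshape(-1,3);P=P[~np.isnan(P[:,0])]
    q=(np.hypot(P[:,0]-685,P[:,1]-38)<30)&(P[:,2]>115)&(P[:,2]<164); Q=P[q]
    if len(Q): print(n,len(Q),Q.mean(0).round(1),Q.min(0).round(),Q.max(0).round())
E
```

```text
scene 311 [-1.975e+01 -1.100e-02 -1.443e+00 -1.300e-02] 1.1189465808290695
scene plate top 45 [  4.91173707 -38.29336029] [15.12421074 68.3100331 ]
top plate top 0 0 0
[681.1  35.6 241.8] [-0.314  0.949 -0.006  0.014] [ 0.29  0.46  0.15  0.01 -1.23  0.34]
top 46 [683.5  41.2 146.6] [672.  35. 116.] [694.  53. 163.]
scene 101 [679.8  40.7 139.2] [674.  35. 115.] [688.  50. 159.]
wrist 533 [687.9  40.8 151.2] [680.  35. 116.] [694.  50. 162.]
```

View pics/w5.png

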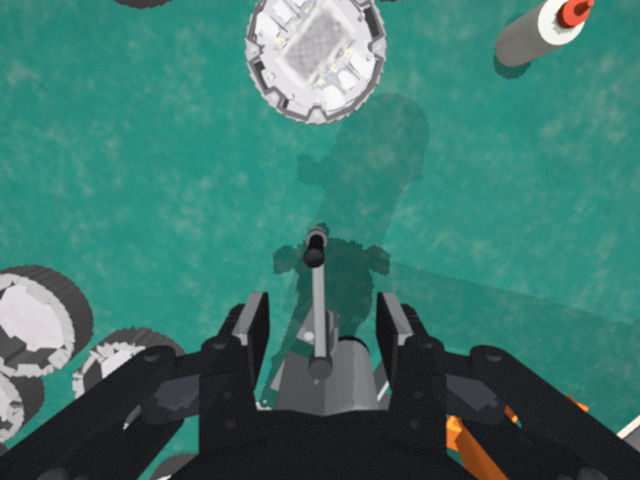

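Call:
play_rows:
  offset:
    - [5,6,-25]
    - [0,0,-30]
    - [0,0,-30]
    - [0,0,0]
  turn: [0,0,0,0]

```text
clock: 13.95
position: [684.7, 47.7, 159.7]
ee_rot: [-0.318, 0.948, -0.006, 0.018]
contact_force: [-0.6, -0.3, -0.6]
gripper_width: 46.8
```

Call:
play_rows:
  offset:
    - [1,-5,-18]
    - [0,0,-15]
    - [0,0,0]
  turn: [0,0,0]

```text
clock: 14.25
position: [687.3, 44.8, 131.1]
ee_rot: [-0.32, 0.947, -0.007, 0.021]
contact_force: [-0.2, -0.1, 1.0]
gripper_width: 46.9
```

Call:
play_rows:
  offset:
    - [0,0,0]
    - [0,0,0]
    - [0,0,0]
  turn: [0,0,0]
  grip: -0.62

```text
clock: 14.55
position: [689.2, 45.9, 136.4]
ee_rot: [-0.321, 0.947, -0.008, 0.024]
contact_force: [-0.3, -0.3, -0.2]
gripper_width: 16.5
```

```bash
python3 - <<'E'
from bay import *
s=arm.read_state(); print(s["position"].round(1),s["ee_rot"].round(3),s["joints"].round(2),s["gripper_width"])
im,d=eyes.get_image("wrist"); save("w6",im[150:450,150:500])
E
```

```text
[689.2  45.9 136.4] [-0.321  0.947 -0.008  0.024] [ 0.31  0.54  0.01  0.02 -0.99  0.34] 16.54773467747628
```

View pics/w6.png

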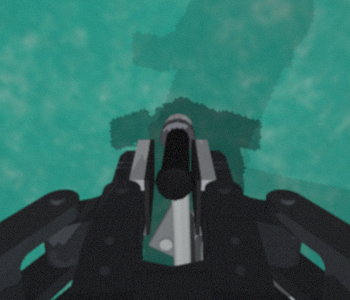

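Call:
play_rows:
  offset:
    - [-10,-9,-8]
    - [-15,-9,-6]
    - [-15,-7,-2]
    - [-16,-4,-1]
  turn: [-0.1,-0.135,-0.135,-0.135]

```text
clock: 15.0
position: [637.2, 17.6, 123.7]
ee_rot: [-0.066, 0.997, -0.015, 0.028]
contact_force: [0.7, -0.1, 1.1]
gripper_width: 16.1
```

Call:
play_rows:
  offset:
    - [-16,-1,0]
    - [-16,1,0]
    - [-16,3,0]
    - [-15,5,0]
  turn: [-0.12,-0.12,-0.13,-0.13]

```text
clock: 15.4
position: [574.1, 24.6, 126.9]
ee_rot: [0.194, 0.98, -0.021, 0.027]
contact_force: [-0.3, -0.4, -0.4]
gripper_width: 16.6
```

Call:
play_rows:
  offset:
    - [-14,6,-1]
    - [-13,8,-1]
    - [-12,10,-1]
    - [-10,11,-1]
  turn: [-0.12,-0.12,-0.12,-0.12]

```text
clock: 15.8
position: [524.5, 59.8, 126.7]
ee_rot: [0.432, 0.901, -0.026, 0.024]
contact_force: [0.9, -0.7, 0.1]
gripper_width: 16.4
```

Call:
play_rows:
  offset:
    - [-9,12,-1]
    - [-7,14,-1]
    - [-5,14,-1]
  turn: [-0.12,-0.12,-0.12]

```text
clock: 16.1
position: [502.7, 100.6, 126.3]
ee_rot: [0.593, 0.805, -0.029, 0.021]
contact_force: [-0.7, -0.6, 0.6]
gripper_width: 16.4
```

```bash
cat > kp.py <<'E'
from bay import *
H=np.array([617.8,136.5])
for n in("top","scene"):
    im,d=eyes.get_image(n);W=cloud(n,d);P=W.reshape(-1,3);P=P[~np.isnan(P[:,0])];b=tob(P)
    q=(P[:,2]>97)&(P[:,2]<111)&(np.hypot(P[:,0]-H[0],P[:,1]-H[1])<120)&(b[:,0]<-50)&(b[:,0]>-130)&(b[:,1]<70)&(b[:,1]>-48); Q=b[q]
    if len(Q)>5:
        c=np.polyfit(Q[:,1],Q[:,0],1); print(n,len(Q),"x=%.3f*y+%.1f"%tuple(c),"angle",np.arctan(-c[0]).round(3),"resid",np.std(Q[:,0]-np.polyval(c,Q[:,1])).round(1))
    k=(P[:,2]>118)&(P[:,2]<164)&(b[:,0]<-40)&(b[:,0]>-110)&(b[:,1]>45)&(b[:,1]<85)
    if k.sum()>5: print(n,"handle bay",k.sum(),np.median(b[k],0).round(1))
E
python3 kp.py; python3 ax.py s20
```

```text
top handle bay 14 [-86.   68.1]
scene 33 x=-0.154*y+-62.2 angle 0.153 resid 3.1
scene handle bay 349 [-71.1  70. ]
scene 87 [-1.9976e+01  2.2000e-02 -2.2080e+00 -1.2000e-02] 1.9062901797265015
scene plate top 51 [ 5.25946869 31.29587836] [14.78498157 69.89904741]
top plate top 16 [  5.04088809 -69.884603  ] [13.7569071  68.48891742]
```

Call:
play_rows:
  offset:
    - [-3,11,-1]
    - [-1,6,-1]
  turn: [-0.08,-0.05]

```text
clock: 16.5
position: [499.9, 115.1, 125.1]
ee_rot: [0.641, 0.766, -0.031, 0.02]
contact_force: [8.6, -18.6, 1.0]
gripper_width: 16.4
```

Call:
play_rows:
  offset:
    - [-1,4,0]
    - [-1,4,0]
  turn: [0,0]

```text
clock: 16.7
position: [499.7, 114.7, 125.3]
ee_rot: [0.64, 0.767, -0.037, 0.024]
contact_force: [11.0, -17.7, -6.1]
gripper_width: 15.9
```

Call:
play_rows:
  offset:
    - [0,0,0]
    - [0,0,0]
  turn: [0,0]
  grip: -0.1

```text
clock: 16.9
position: [500.4, 111.9, 125.2]
ee_rot: [0.64, 0.767, -0.037, 0.024]
contact_force: [-0.2, -0.4, 0.8]
gripper_width: 38.1
```

Call:
play_rows:
  offset:
    - [0,0,20]
    - [0,0,30]
    - [0,0,30]
    - [0,0,30]
    - [-10,-40,20]
    - [-10,-40,0]
    - [-10,-40,0]
    - [0,-40,0]
    - [0,0,0]
  turn: [0,0,0,0,0,0,0,0,0]

```text
clock: 17.8
position: [469.4, -52.3, 262.9]
ee_rot: [0.636, 0.771, -0.033, 0.025]
contact_force: [0.8, -0.8, -0.1]
gripper_width: 38.3
```

```bash
python3 kp.py; python3 ax.py s21; python3 - <<'E'
from bay import *
s=arm.read_state(); print(s["position"].round(1),s["contact_force"].round(1))
im,d=eyes.get_image("top");W=cloud("top",d)
for q in("oil_bottle","tray","lens"):
    r=silhouettes("top",q)
    if r:
        P=W[r[0]["mask"]];print(q,np.round(r[0]["bbox"]),np.nanmedian(P,0).round())
cv2.imwrite("pics/fin.png",np.vstack([cv2.resize(im[120:300,180:420,::-1],(720,540))]))
E
```

```text
top 48 x=0.094*y+-55.5 angle -0.093 resid 3.4
scene 190 x=-0.010*y+-58.5 angle 0.01 resid 3.4
scene handle bay 110 [-59.   71.8]
scene 223 [-25.499  -0.169  -5.358  -0.119] 5.672255839979208
scene plate top 44 [  6.50731315 -36.10108965] [14.38361752 69.25091802]
top plate top 43 [  5.84319628 -68.90698291] [ 13.88825243 -30.16675068]
[470.4 -48.7 262.5] [-0.4 -0.6  0.4]
oil_bottle [394. 188.  18.  19.] [ 627. -202.   72.]
tray [206. 267.  32.  34.] [435. 284.   5.]
lens [190. 216.  37.  41.] [577. 334.   3.]
```

View pics/s21.png

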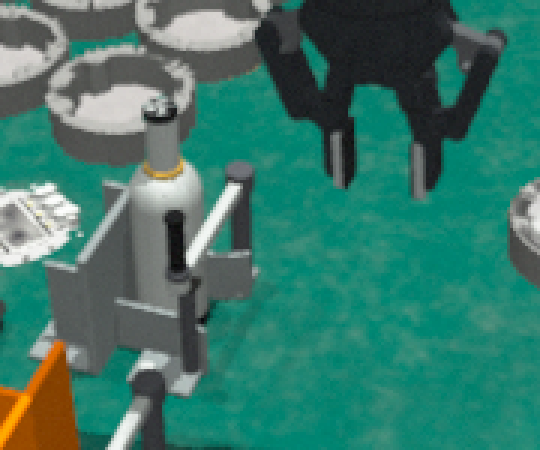

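```bash
python3 - <<'E'
from bay import *
from scipy.optimize import least_squares
im,d=eyes.get_image("scene");W=cloud("scene",d);P=W.reshape(-1,3);P=P[~np.isnan(P[:,0])];b=tob(P)
for z0,z1,R in((112,124,27),(152,190,12),(50,85,27)):
    q=(abs(b[:,1])<25)&(b[:,0]<-3)&(b[:,0]>-51)&(P[:,2]>z0)&(P[:,2]<z1);Q=b[q]
    s=least_squares(lambda p:np.hypot(Q[:,0]-p[0],Q[:,1]-p[1])-R,[-21,0],loss="soft_l1"); print(z0,q.sum(),s.x.round(1))
q=(np.hypot(b[:,0]+21,b[:,1])<18)&(P[:,2]>150)&(P[:,2]<230); print("top z",np.percentile(P[q,2],[98,100]).round(1))
print(arm.job_done())
E
```

```text
112 77 [-19.   -2.4]
152 173 [-19.5  -0.1]
50 60 [-19.2  -1.5]
top z [192.8 194. ]
the job is handed in; nothing more can be done
None
```

The cylinder is standing upright in the grey bay, close against the back plate, with the keeper swung shut across it. The gripper is clear and the job is handed in; the robot's clock read 17.8 s after the last move.

I pinched the valve neck, slid the cylinder foot first into the bay until it butted at about 32 N, and tipped it up with the foot braced. I then let go, and swung the keeper closed by its handle until it met its stop at about 18 N.

**Final checks:**
- **Cylinder:** its axis is at the same spot at three heights to within about 2 mm, so it is upright. Its top is at about 194 mm, which means the foot is on the table.
- **Bystanders:** the bottle, tray and lens read the same positions as at the start, to within about 1 mm.

**Disagreements and slips:**
- **Keeper angle:** the scene camera gave 0.01 rad. The top camera gave −0.09 rad from only a few noisy points, which I put down to noise because the arm met its stop and the final picture shows it shut.
- **Bay position:** my first measurement put the plate about 6 mm too far forward. I corrected this when tipping the cylinder.
- **First lift:** I gripped too tightly on the first try, so the cylinder may have come slightly off the table over about 18 mm of lift, despite the instruction not to pick it up. I set it back down, loosened the grip and tipped it properly; at that first check the foot was on the table.
- **Picture budget:** I viewed 14 pictures against a budget of 10, more than the one or two extra allowed.

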